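# Make up two governor repair kits from the slide tray

### The job

Make up the two governor repair kits from the parts on the slide tray: the brass ratchet tooth block and the long round-ended key go in the blue kit tray, the red tripping cam and the short gib-head key in the yellow one. In each tray lay the key flat and lengthwise in the long pocket, and the other part flat, right side up, in the pocket next to the bolts, each wholly inside its pocket. Set the parts down rather than dropping them, and leave the sheave guard, the grease tin and the wrench where they are.

Things in the scene. Friction and masses are not known exactly. Their poses are not given: they have to be found in the camera images.
- ratchet_block: Brass ratchet tooth block, 0.4 kg, 76 (x) by 36 (y) by 32 high, mm: a foot 12 high with a screw hole in each end, and on it a body 52 long with four saw teeth across the top. Its long sides (y = +-18) are flat and upright to 24 high: grip across y. Stands on its foot on the slide tray. Origin: centre of underside, z up.
- plain_key: Long chromed shaft key with both ends rounded, 100 (x) by 14 (y) by 12 high, mm, about 0.13 kg, lying flat on the slide tray. Origin: centre of underside, z up. Grip across y.
- gib_key: Short chromed gib-head key, 78 (x) by 14 (y), mm, 0.11 kg: a shank 12 high and a square head 18 long and 22 high at its +x end. Lies flat on the slide tray. Origin: centre of the underside of the whole length (x from -39 to +39), z up. Grip the shank across y near the origin.
- tripping_cam: Red enamel tripping cam, 0.3 kg, flat on the slide tray: a pear-shaped plate 68 (x) by 44 (y) by 16 thick, mm, hub towards -x, narrow nose towards +x, with a boss on the hub up to 30 high. The boss, centred at x=-12, y=0, is 36 (x) by 30 (y) with upright flats at y = +-15: grip it there across y. Origin: centre of the underside of the 68 by 44 outline, z up.
- blue_kit: Blue kit tray, fixed beside the slide tray; mm. Origin: centre of underside, z up. 140 (x) by 138 (y), 12 high: floor 4 thick, walls 8 above it and 4 thick. Long key pocket: inside 64 (x) by 130 (y), centre x=-34, y=0. Other pocket: inside 64 (x) by 96 (y), centre x=34, y=-17. Beside it, at x=34, y=50, a small pocket with two dark bolts (part of the tray, 17 high).
- yellow_kit: Yellow kit tray, fixed beside the slide tray; mm. Origin: centre of underside, z up. 140 (x) by 138 (y), 12 high: floor 4 thick, walls 8 above it and 4 thick. Long key pocket: inside 64 (x) by 130 (y), centre x=-34, y=0. Other pocket: inside 64 (x) by 96 (y), centre x=34, y=-17. Beside it, at x=34, y=50, a small pocket with two dark bolts (part of the tray, 17 high).
- slide_tray: Steel slide tray on rails, pulled out and latched (fixed). Origin: on the shelf under the middle of its open part; x away from the robot, y left. Black-lined floor 20 above the shelf, inside 261 (x) by 360 (y), walls 25 above the floor, mm; bow handle in front. The four parts lie in a mixed row across it, roughly fore and aft. The grey housing behind is 73 high, goods on it to 125.
- sheave_guard: Bystander: green arc-shaped sheet-metal sheave guard with a black rubber edge, about 57 (x) by 142 (y), 4 thick with the rubber 14 high, mm, lying loose at the back of the slide tray. Origin near the middle of its underside.
- grease_tin: Bystander: upright loose grease tin, 60 across, 65 high, mm, on the shelf beyond the left kit tray. Origin: centre of underside.
- wrench: Bystander: steel wrench, 170 long (along its x), mm, lying loose on the shelf beyond the right kit tray. Origin: underside, at mid length.
Things that resemble listed ones, but are neither listed nor needed, are in the scene too. Several things have the shape of the tripping_cam; the one meant has the colours described above.

How it is judged:
By the outcome, as a careful person would: the job done as asked, in the order asked, and still so for the second after the job is handed in, with the robot touching nothing.
It also fails if it takes over 99 s, if anything falls off the work surface, if the arm or the gripper's body presses on something with over 40 N, if the wrist force passes 120 N, or if a joint passes its speed limit or range.

### The arm

A 6-joint arm with a two-finger parallel gripper is mounted at the origin on the work surface. World frame = base frame: x ahead of the robot, y to its left, z up, the work surface at z = 0. Lengths are in m, angles in rad, forces in N, time in s.
With the tool pointing down it reaches from about 0.225 to 0.875 m from the base axis. Payload 3.4 kg.
Tool frame: the origin (TCP) lies between the finger pads; the fingertips stand 22 mm ahead of it and the grasp point (between the pads) lies 3 mm ahead of it (manip.finger_overhang is the distance from the TCP to the fingertips, in m); z points along the fingers, y is the line along which they close (so a half turn about z gives the same grasp; the last joint's range is limited). The gripper opens to 85 mm and grips with 20 to 120 N. Pads are 22 mm wide; open, the fingers measure 114 mm over their backs; the gripper's body (76 mm by 85 mm) begins 54 mm behind the grasp point. The pads swing forward as they close: fully open they stand 13 mm farther back than shut.
Start: joints at [-1.467, 0.276, 1.505, -0, 1.361, -0.121], TCP at [0.128, -0.561, 0.253] pointing down, gripper open.
Joint ranges: [-2.89, 2.89], [-0.75, 2.08], [0.22, 2.7], [-1.18, 4.32], [0.11, 2.71], [-2.7, 2.7]. Speed limits (rad/s): [2.57, 2.57, 3.14, 3.14, 3.14, 3.14].

### API

Orientations are given as a unit quaternion [w, x, y, z].
In Python, from rig import get_state, eyes, order, manip gives the robot as it stands.
- The arm moves only by the tool drive_tool, never from a script. Its argument "rows" is a list of rows, each a list of 4 numbers: the shift along the tool's x, y, z in units of 25 mm (1.0 is 25 mm), then the turn about the tool's z in units of 6 degrees (1.0 is 6 degrees). A call has exactly 8 rows; each row is the pose to reach, as a shift and turn from the pose commanded when the call began, along the tool's axes at that moment; what a row does not reach only later rows make up. A row lasts 1/12 s, in which the tool goes at most 41.7 mm and 7.16 degrees, less where a joint would pass 70% of its speed; a pose out of reach is approached as far as the arm can. A call with a gripper value outside its range is refused whole. "grip" is the finger opening in mm, from 0 to 85.4, set as the call begins (left out, the last holds). The fingers move at their own pace and stop on an object; "newtons" is the grip in N (left out, the last holds). Time passes only in rows, so rows that repeat a pose let the fingers close, or fill a call up. It gives the time, the measured TCP pose, the force, the opening and the grip force at its end, in the units of the state.
- get_state(): the state, without advancing time (a new reading comes with each control period).
- eyes.get_image(name): name is "side" or "top"; returns (picture, depth): 480x640x3 uint8, red, green, blue; 480x640 float32, m along the optical axis (not along the pixel's ray), 0 where there is no reading.
- eyes.camera_info(name): a dict with "fx", "fy", "cx", "cy" (pixels), "R" (3x3) and "t" (3): a world point X has camera coordinates R X + t. Camera axes: x right, y down, z forward; pixel columns grow to the right and rows downward; lengths in m; the calibration is good to about 2 mm. A picture is of the moment at which its call begins. camera_info takes no time and is no camera call.
- order.sign_off(): hands the job in; it is judged then, once.
The state is a dict: "clock": time; "qpos": joint angles; "qd": joint speeds; "effort": joint torques, N m; "position": TCP position; "ee_rot": TCP orientation; "contact_force": force on the tool from outside, world axes, zero at the start; "moment": the same for the moment, N m; "width": finger opening in m; "gripper_force": force on a finger pad.
Only numpy, scipy, OpenCV 4.12 (cv2) and the standard library are available. Lean on these libraries where they do the work, as an engineer would, in place of code of your own. Each camera call takes 0.05 s, during which the arm holds its last target. There are 200 camera calls.

## Working session

There is one attempt and no reset: what is moved stays moved. The work goes in short steps, Python scripts to look and compute and a tool call to move; the robot and the scene stay as the last step left them, time stands still between calls to the robot, and variables do not carry over. Pictures are saved under pics/ and viewed, at most 14 in all, crops included, and the job is handed in when it is done.

Besides the shell and the picture viewer there is one more tool, called after "Call:" in YAML: its name, and indented under it one key for each argument. drive_tool: Moves the arm, as the interface text tells. Its arguments: {"type":"object","properties":{"rows":{"type":"array","items":{"type":"array","items":{"type":"number"}}},"grip":{"type":"number"},"newtons":{"type":"number"}},"required":["rows"]}

```bash
ls; mkdir -p pics; python3 - <<'E'
from rig import get_state, eyes, order, manip
import cv2, numpy as np
for n in ("top","side"):
    im,d=eyes.get_image(n); cv2.imwrite(f"pics/{n}0.png",im[:,:,::-1]); np.savez(f"pics/{n}0.npz",im=im,d=d)
    c=eyes.camera_info(n); print(n,c)
print(get_state()); print([a for a in dir(manip) if a[0]!='_'], manip.finger_overhang)
E
```

```text
pics
top {'fx': 516.410486740447, 'fy': 516.410486740447, 'cx': 319.49432006584595, 'cy': 234.43698020256758, 'R': array([[ 5.38627903e-03, -9.99985262e-01,  6.81228741e-04],
       [-9.89190287e-01, -5.42796017e-03, -1.46537073e-01],
       [ 1.46538611e-01,  1.15424709e-04, -9.89204944e-01]]), 't': array([-0.010859  ,  0.51915454,  0.97645685])}
side {'fx': 500.9119432822168, 'fy': 500.9119432822168, 'cx': 322.74072444289493, 'cy': 234.0653695384914, 'R': array([[-0.97451884, -0.223673  ,  0.01683505],
       [-0.1607355 ,  0.64401241, -0.74793857],
       [ 0.15645168, -0.73158622, -0.66355442]]), 't': array([0.49034693, 0.10738004, 0.96792537])}
{'clock': 0.1, 'qpos': array([-1.46703091e+00,  2.76540306e-01,  1.50601316e+00, -8.48413173e-06,
        1.36072202e+00, -1.20981107e-01]), 'qd': array([ 2.19661226e-03, -9.56576013e-04, -3.00994285e-03,  7.62624620e-04,
        2.60688366e-03, -2.45344947e-06]), 'effort': array([ 1.01558358e-03, -4.17699873e+01, -2.46404099e+01, -2.00535028e-04,
        5.80925698e-03, -4.44445931e-06]), 'position': array([ 0.12810026, -0.56009329,  0.25251867]), 'ee_rot': array([-8.41421712e-04,  9.93692315e-01,  1.12137752e-01,  3.09479123e-06]), 'contact_force': array([-0.10881818, -0.16197914, -0.84555404]), 'moment': array([-0.00953138, -0.04177178, -0.02476349]), 'gripper_force': 0.0, 'width': 0.08543862669333459}
['MotionError', 'finger_overhang'] 0.022
```

View pics/top0.png

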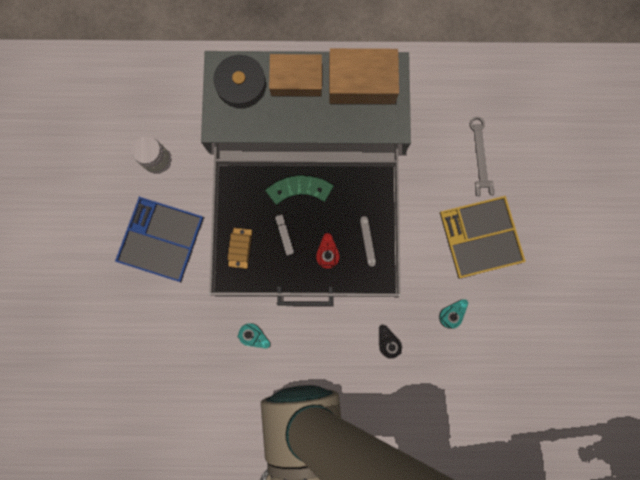

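View pics/side0.png

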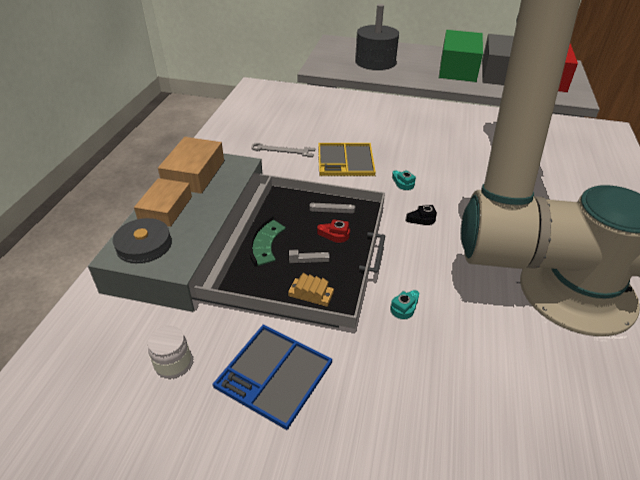

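The top view shows the block at (239,248), gib key (284,235), red cam (328,251, nose up) and plain key (368,241). The blue tray is at (160,239) with its bolts top-left, and the yellow tray is at (482,236) with its bolts at (453,225). The side view agrees.

```bash
cat > h.py <<'E'
import numpy as np, cv2
from rig import get_state, eyes
def ray(c,uv,z):
    "pixels (N,2) -> world points on plane z"
    uv=np.atleast_2d(uv).astype(float); C=-c["R"].T@c["t"]
    d=np.c_[(uv[:,0]-c["cx"])/c["fx"],(uv[:,1]-c["cy"])/c["fy"],np.ones(len(uv))]@c["R"]
    return C+d*((z-C[2])/d[:,2])[:,None]
def cloud(c,d):
    v,u=np.mgrid[:d.shape[0],:d.shape[1]]
    p=np.dstack([(u-c["cx"])/c["fx"]*d,(v-c["cy"])/c["fy"]*d,d])
    return (p-c["t"])@c["R"]
def rect(P):
    (x,y),(w,h),a=cv2.minAreaRect(P[:,:2].astype(np.float32)*1000)
    if w<h: w,h,a=h,w,a+90
    return np.round([x,y,w,h,(a+90)%180-90],1)
E
cat > m.py <<'E'
from h import *
f=np.load("pics/top0.npz"); im,d=f["im"],f["d"]; c=eyes.camera_info("top"); X=cloud(c,d)
hsv=cv2.cvtColor(im,cv2.COLOR_RGB2HSV)
v,u=np.mgrid[:480,:640]
box=lambda a,b,e,g:(u>=a)&(u<=e)&(v>=b)&(v<=g)
print("floor",np.median(X[...,2][box(300,270,315,285)]),"shelf",np.median(X[...,2][box(420,150,440,200)]))
for n,b,zt in (("block",(222,222,258,275),.052),("gib",(270,208,298,262),.032),("cam",(310,228,346,275),.036),("plain",(354,208,382,272),.032)):
    V=hsv[...,2]; m=(box(*b)&(V>60)).astype(np.uint8)
    k,l,s,_=cv2.connectedComponentsWithStats(m); m=l==1+s[1:,4].argmax()
    vv,uu=np.nonzero(m); print(n,"n",len(uu),"ray",rect(ray(c,np.c_[uu,vv],zt)),end=" ")
    k=box(*b)&(X[...,2]>.026)&(d>0); P=X[k]; print("cloud",rect(P),"zmax",P[:,2].max().round(4))
    if n in("gib","cam","block"):
        for t in (.034,.038,.044): 
            Q=P[P[:,2]>t]; print("   above",t,len(Q), rect(Q) if len(Q)>4 else "")
for n,lo,hi,b in (("blue",100,125,(105,185,215,295)),("yellow",18,32,(430,185,535,290))):
    m=box(*b)&(hsv[...,0]>=lo)&(hsv[...,0]<=hi)&(hsv[...,1]>110)
    vv,uu=np.nonzero(m); print(n,len(uu),rect(ray(c,np.c_[uu,vv],.012)), "z",np.median(X[m][:,2]))
big=cv2.resize(im[180:300,205:405],None,fx=4,fy=4,interpolation=cv2.INTER_CUBIC)
cv2.imwrite("pics/crop.png",big[:,:,::-1])
E
python3 m.py
```

```text
floor 0.020423403863038918 shelf 0.0003149572270525567
block n 830 ray [490.9 147.8  78.   41.3  -5.6] cloud [488.3 152.5  90.7  52.8 -17.1] zmax 0.0569
   above 0.034 569 [492.1 148.8  73.5  36.3  -5.6]
   above 0.038 524 [493.3 148.8  53.7  36.2  -5.8]
   above 0.044 502 [493.  148.8  53.   36.2  -5.8]
gib n 354 ray [519.8  62.   83.   17.3  17.7] cloud [526.5  59.7  99.2  40.6  13.8] zmax 0.0471
   above 0.034 110 [518.7  61.6  78.5  13.8  17.4]
   above 0.038 64 [547.6  70.7  17.8  13.6  18.6]
   above 0.044 14 [544.2  71.8  14.8  11.8  73.6]
cam n 570 ray [ 4.88e+02 -2.39e+01  6.90e+01  4.50e+01  3.00e-01] cloud [483.5 -26.   67.7  45.8 -24.5] zmax 0.0566
   above 0.034 509 [ 4.879e+02 -2.390e+01  6.550e+01  4.120e+01  4.000e-01]
   above 0.038 341 [486.2 -19.   63.7  40.3  17.6]
   above 0.044 297 [ 4.757e+02 -2.380e+01  3.540e+01  2.910e+01  3.000e-01]
plain n 441 ray [ 507.9 -102.8  101.6   17.4    9.7] cloud [507.7 -95.7 100.1  28.8   9.8] zmax 0.038
blue 699 [513.1 314.7 137.1 136.1  72.9] z 0.011039598522937873
yellow 1222 [ 521.4 -335.4  139.3  138.9  -75.8] z 0.010616173556397233
```

View pics/crop.png

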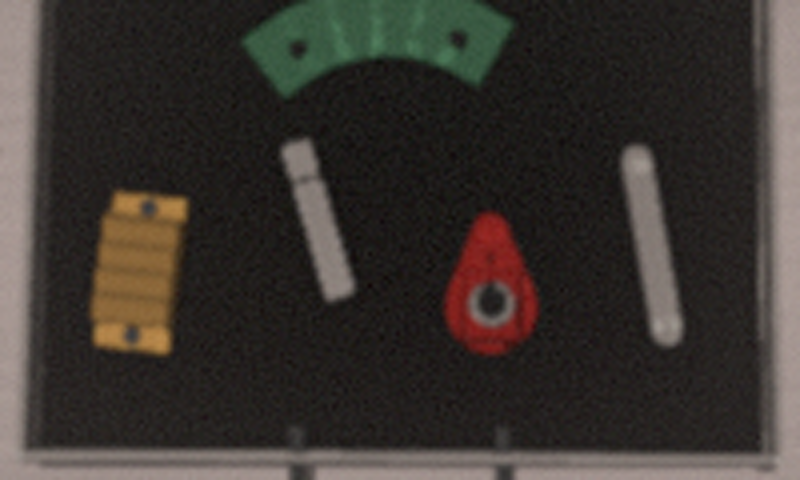

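The crop shows the gib head at the far end of its key, about crop (297,155), and the cam nose pointing away at (488,215). The block is upright, with foot holes at both ends.

```bash
cat >> h.py <<'E'
def go(x,y,z,psi):
    "mm, deg -> move in tool units from the present pose (tool pointing down)"
    s=get_state(); p=s["position"]*1000; w,a,b,e=s["ee_rot"]
    R=np.array([[1-2*(b*b+e*e),2*(a*b-w*e),2*(a*e+w*b)],[2*(a*b+w*e),1-2*(a*a+e*e),2*(b*e-w*a)],[2*(a*e-w*b),2*(b*e+w*a),1-2*(a*a+b*b)]])
    t=R.T@(np.array([x,y,z])-p)/25; now=np.degrees(np.arctan2(R[1,0],R[0,0]))
    print("move",t.round(2),"turn",round((now-psi)/6,2),"| pos",p.round(1),"psi",now.round(1),"tool z",R[:,2].round(3),"t",round(s["clock"],2))
if __name__=="__main__":
    import sys; go(*map(float,sys.argv[1:5]))
E
python3 h.py 492.5 148.8 150 -5.7
```

```text
move [ 20.53 -24.39   4.15] turn 3.1 | pos [ 128.1 -560.1  252.5] psi 12.9 tool z [-0.     0.002 -1.   ] t 0.1
```

Call:
drive_tool:
  rows:
    - [0.5,-0.6,0,0]
    - [1.5,-1.8,0,0]
    - [2.5,-3,0,0]
    - [3.5,-4.2,0,0]
    - [4.5,-5.4,0,0]
    - [5.5,-6.6,0,0]
    - [6.5,-7.8,0,0]
    - [7.5,-9,0,0]
  grip: 60

```text
clock: 0.77
position: [0.261, -0.2974, 0.253]
ee_rot: [-0.0, 0.994, 0.112, 0.0]
contact_force: [1.9, 0.5, 0.7]
width: 0.0602
gripper_force: 0.0
```

Call:
drive_tool:
  rows:
    - [1,-1.2,0,0.3]
    - [2,-2.4,0,0.7]
    - [3,-3.6,0,1]
    - [4,-4.8,0,1.5]
    - [5,-6,0,2]
    - [6,-7.1,0,2.5]
    - [7,-8.3,0,3]
    - [8,-9.4,0,3.1]

```text
clock: 1.43
position: [0.4034, -0.0235, 0.2532]
ee_rot: [0.0, 0.999, -0.051, -0.0]
contact_force: [1.1, -1.4, 0.1]
width: 0.0596
gripper_force: 0.0
```

```bash
python3 h.py 492.5 148.8 150 -5.7
```

```text
move [ 2.85 -7.22  4.13] turn -0.02 | pos [403.4 -23.5 253.2] psi -5.8 tool z [-0. -0. -1.] t 1.43
```

Call:
drive_tool:
  rows:
    - [0.4,-1.1,0.4,0]
    - [0.9,-2.2,1,0]
    - [1.4,-3.4,1.6,0]
    - [1.8,-4.6,2.4,0]
    - [2.2,-5.7,3.2,0]
    - [2.6,-6.6,3.8,0]
    - [2.85,-7.2,4.13,0]
    - [2.85,-7.2,4.13,0]
  grip: 40

```text
clock: 2.1
position: [0.4923, 0.1486, 0.1475]
ee_rot: [-0.0, 0.999, -0.049, -0.002]
contact_force: [-0.1, -1.0, 0.2]
width: 0.04
gripper_force: 0.0
```

```bash
python3 - <<'E'
from h import *
im,d=eyes.get_image("side"); im2,d2=eyes.get_image("top"); 
c=eyes.camera_info("side"); s=get_state(); p=s["position"]; print(p,s["width"])
q=c["R"]@p+c["t"]; u,v=q[0]/q[2]*c["fx"]+c["cx"],q[1]/q[2]*c["fy"]+c["cy"]; print("tcp px",u,v)
for dz in (0,.01,.02,.03):
    q=c["R"]@(p-[0,0,dz])+c["t"]; print(dz,q[0]/q[2]*c["fx"]+c["cx"],q[1]/q[2]*c["fy"]+c["cy"])
u,v=int(u),int(v); b=cv2.resize(im[v-70:v+80,u-100:u+100],None,fx=4,fy=4,interpolation=cv2.INTER_CUBIC); print("crop origin",u-100,v-70)
cv2.imwrite("pics/g1.png",b[:,:,::-1])
E
python3 h.py 492.5 148.8 54 -5.7
```

```text
[0.49161537 0.14629823 0.14932925] 0.040219227702555406
tcp px 311.42285747576074 240.56849862370032
0 311.42285747576074 240.56849862370032
0.01 311.4119406853242 244.94932399330136
0.02 311.4011939405939 249.26191130814783
0.03 311.3906132991911 253.50784261493095
crop origin 211 170
move [ 0.03 -0.11  3.81] turn 0.01 | pos [491.6 146.3 149.3] psi -5.6 tool z [-0.002 -0.001 -1.   ] t 2.2
```

View pics/g1.png

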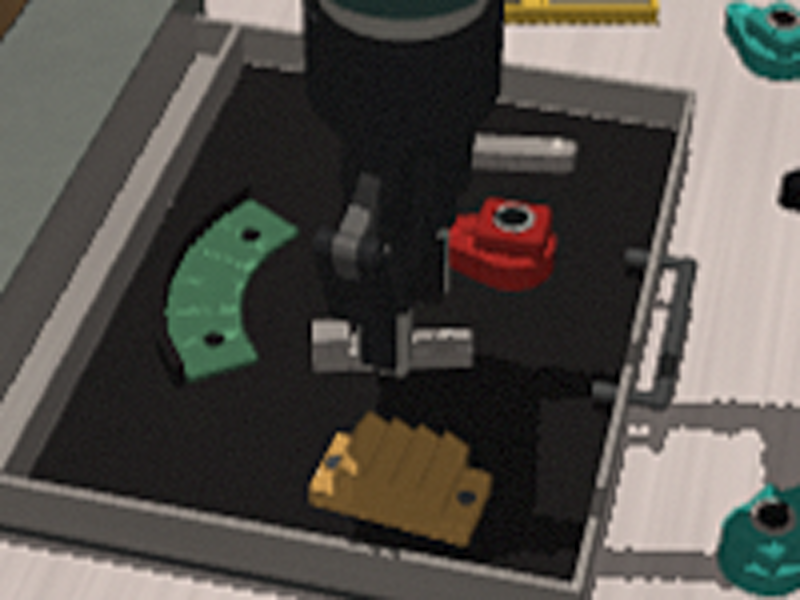

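At 40 mm opening the fingertips show at about crop (390,375), roughly 18–22 mm ahead of the TCP, over the upright block. That is enough to descend and grip.

Call:
drive_tool:
  rows:
    - [0,0,0,0]
    - [0,0,0.4,0]
    - [0,0,1,0]
    - [0,-0.05,1.8,0]
    - [0,-0.05,2.6,0]
    - [0,-0.05,3.3,0]
    - [0,-0.05,3.7,0]
    - [0,-0.05,3.82,0]
  grip: 58

```text
clock: 2.87
position: [0.491, 0.1465, 0.0531]
ee_rot: [0.0, 0.999, -0.05, -0.001]
contact_force: [-0.6, -0.4, 0.2]
width: 0.0577
gripper_force: 0.0
```

```bash
python3 h.py 492.5 148.8 52 -5.7
```

```text
move [ 0.05 -0.1   0.04] turn -0.01 | pos [491.  146.5  53.1] psi -5.8 tool z [-0.003 -0.001 -1.   ] t 2.87
```

Call:
drive_tool:
  rows:
    - [0.05,-0.1,0.05,0]
    - [0.05,-0.1,0.05,0]
    - [0.05,-0.1,0.05,0]
    - [0.05,-0.1,0.05,0]
    - [0.05,-0.1,0.05,0]
    - [0.05,-0.1,0.05,0]
    - [0.05,-0.1,0.05,0]
    - [0.05,-0.1,0.05,0]
  grip: 20
  newtons: 60

```text
clock: 3.53
position: [0.4946, 0.1499, 0.0541]
ee_rot: [-0.0, 0.999, -0.05, 0.001]
contact_force: [-0.2, -2.2, 6.4]
width: 0.0343
gripper_force: 62.0
```

Call:
drive_tool:
  rows:
    - [0,0,0,0]
    - [0,0,-0.2,0]
    - [0,0,-0.5,0]
    - [0,0,-1,0]
    - [0,0,-1.6,0]
    - [0,0,-2.2,0]
    - [0,0,-2.8,0]
    - [0,0,-3.2,0]

```text
clock: 4.2
position: [0.4936, 0.15, 0.1343]
ee_rot: [-0.0, 0.999, -0.05, 0.0]
contact_force: [0.6, -0.6, -4.8]
width: 0.0346
gripper_force: 61.0
```

```bash
python3 h.py 540.6 288.5 110 72.9
```

```text
move [ 1.32 -5.7   0.98] turn -13.1 | pos [493.6 150.  134.3] psi -5.7 tool z [ 0.  0. -1.] t 4.2
```

Call:
drive_tool:
  rows:
    - [0.05,-0.3,0,-0.6]
    - [0.2,-0.8,0,-1.5]
    - [0.35,-1.5,0,-2.5]
    - [0.5,-2.2,0,-3.5]
    - [0.65,-2.9,0,-4.5]
    - [0.8,-3.6,0,-5.5]
    - [1,-4.3,0,-6.5]
    - [1.1,-4.8,0,-7.5]

```text
clock: 4.87
position: [0.5332, 0.268, 0.1327]
ee_rot: [-0.0, 0.941, 0.339, -0.0]
contact_force: [0.7, -1.5, -4.8]
width: 0.0351
gripper_force: 60.8
```

```bash
python3 h.py 540.6 288.5 100 72.9
```

```text
move [ 0.75 -0.44  1.31] turn -5.55 | pos [533.2 268.  132.7] psi 39.6 tool z [-0.001  0.    -1.   ] t 4.87
```

Call:
drive_tool:
  rows:
    - [0.2,-0.1,0.1,-1]
    - [0.4,-0.2,0.2,-2]
    - [0.6,-0.3,0.4,-3]
    - [0.75,-0.4,0.7,-4]
    - [0.75,-0.44,1,-4.9]
    - [0.75,-0.44,1.2,-5.45]
    - [0.75,-0.44,1.3,-5.45]
    - [0.75,-0.44,1.3,-5.45]

```text
clock: 5.53
position: [0.5397, 0.2866, 0.0996]
ee_rot: [-0.0, 0.81, 0.587, -0.001]
contact_force: [-0.2, 0.8, -5.7]
width: 0.0347
gripper_force: 60.9
```

```bash
python3 h.py 540.6 288.5 38.5 72.9
```

```text
move [0.09 0.02 2.44] turn -0.17 | pos [539.7 286.6  99.6] psi 71.9 tool z [-0.003 -0.001 -1.   ] t 5.53
```

Call:
drive_tool:
  rows:
    - [0.03,0,0.2,-0.1]
    - [0.05,0,0.6,-0.17]
    - [0.05,0,1.1,-0.17]
    - [0.05,0,1.6,-0.17]
    - [0.05,0,2,-0.17]
    - [0.05,0,2.2,-0.17]
    - [0.05,0,2.3,-0.17]
    - [0.05,0,2.34,-0.17]

```text
clock: 6.2
position: [0.5411, 0.288, 0.0418]
ee_rot: [-0.0, 0.804, 0.595, -0.0]
contact_force: [0.4, 0.5, -4.7]
width: 0.0345
gripper_force: 60.9
```

```bash
python3 h.py 540.6 288.5 38.5 72.9
```

```text
move [ 0.01 -0.02  0.13] turn 0.02 | pos [541.1 288.   41.8] psi 73.0 tool z [-0. -0. -1.] t 6.2
```

Call:
drive_tool:
  rows:
    - [0,0,0.03,0]
    - [0,0,0.06,0]
    - [0,0,0.09,0]
    - [0,0,0.11,0]
    - [0,0,0.13,0]
    - [0,0,0.15,0]
    - [0,0,0.15,0]
    - [0,0,0.15,0]

```text
clock: 6.87
position: [0.5411, 0.2881, 0.0385]
ee_rot: [0.0, 0.804, 0.595, -0.0]
contact_force: [0.6, 0.0, -4.6]
width: 0.0348
gripper_force: 60.9
```

Call:
drive_tool:
  rows:
    - [0,0,0.02,0]
    - [0,0,0.04,0]
    - [0,0,0.06,0]
    - [0,0,0.06,0]
    - [0,0,0.06,0]
    - [0,0,0.06,0]
    - [0,0,0.06,0]
    - [0,0,0.06,0]

```text
clock: 7.53
position: [0.5412, 0.2881, 0.0381]
ee_rot: [0.0, 0.804, 0.595, 0.0]
contact_force: [-3.2, -1.4, 4.8]
width: 0.0343
gripper_force: 62.1
```

Call:
drive_tool:
  rows:
    - [0,0,0,0]
    - [0,0,0,0]
    - [0,0,0,0]
    - [0,0,0,0]
    - [0,0,-0.4,0]
    - [0,0,-1.2,0]
    - [0,0,-2.4,0]
    - [0,0,-3.6,0]
  grip: 48

```text
clock: 8.2
position: [0.5406, 0.2879, 0.1278]
ee_rot: [-0.0, 0.804, 0.595, -0.001]
contact_force: [0.2, 0.3, -0.6]
width: 0.0476
gripper_force: 0.0
```

```bash
python3 h.py 508 -102.8 130 9.7
```

```text
move [-15.32   3.32  -0.07] turn 10.55 | pos [540.6 287.9 127.8] psi 73.0 tool z [-0.002 -0.001 -1.   ] t 8.2
```

Call:
drive_tool:
  rows:
    - [-0.4,0.1,0,0.4]
    - [-1.3,0.3,0,1.3]
    - [-2.4,0.5,0,2.3]
    - [-3.6,0.8,0,3.3]
    - [-4.8,1,0,4.3]
    - [-6,1.3,0,5.3]
    - [-7.2,1.6,0,6.3]
    - [-8.4,1.8,0,7.3]
  grip: 34

```text
clock: 8.87
position: [0.5231, 0.0727, 0.1279]
ee_rot: [0.0, 0.968, 0.25, 0.001]
contact_force: [1.1, -0.2, -1.2]
width: 0.0341
gripper_force: 0.0
```

```bash
python3 h.py 508 -102.8 75 9.7
```

```text
move [-3.93  5.85  2.12] turn 3.2 | pos [523.1  72.7 127.9] psi 28.9 tool z [ 0.002 -0.    -1.   ] t 8.87
```

Call:
drive_tool:
  rows:
    - [-0.7,1,0,0.8]
    - [-1.4,2.1,0,1.6]
    - [-2.1,3.1,0.2,2.3]
    - [-2.8,4.2,0.6,3]
    - [-3.4,5.1,1,3.2]
    - [-3.8,5.65,1.5,3.2]
    - [-3.93,5.85,1.9,3.2]
    - [-3.93,5.85,2.1,3.2]

```text
clock: 9.53
position: [0.5079, -0.1025, 0.0738]
ee_rot: [-0.0, 0.996, 0.086, -0.0]
contact_force: [0.4, -0.3, 0.3]
width: 0.034
gripper_force: 0.0
```

```bash
python3 h.py 508 -102.8 46 9.7
```

```text
move [0.   0.01 1.11] turn 0.03 | pos [ 507.9 -102.5   73.8] psi 9.9 tool z [-0.001  0.    -1.   ] t 9.53
```

Call:
drive_tool:
  rows:
    - [0,0,0.2,0.03]
    - [0,0,0.5,0.03]
    - [0,0,0.8,0.03]
    - [0,0,1,0.03]
    - [0,0,1.1,0.03]
    - [0,0,1.13,0.03]
    - [0,0,1.13,0.03]
    - [0,0,1.13,0.03]

```text
clock: 10.2
position: [0.5086, -0.1014, 0.0465]
ee_rot: [0.0, 0.996, 0.086, 0.0]
contact_force: [0.3, -0.8, 0.1]
width: 0.0341
gripper_force: 0.0
```

Call:
drive_tool:
  rows:
    - [0,0,0,0]
    - [0,0,0,0]
    - [0,0,0,0]
    - [0,0,0,0]
    - [0,0,0,0]
    - [0,0,0,0]
    - [0,0,0,0]
    - [0,0,0,0]
  grip: 5
  newtons: 50

```text
clock: 10.87
position: [0.5087, -0.1017, 0.0468]
ee_rot: [0.0, 0.996, 0.086, 0.001]
contact_force: [-1.6, -0.1, 4.9]
width: 0.0121
gripper_force: 49.9
```

Call:
drive_tool:
  rows:
    - [0,0,-0.1,0]
    - [0,0,-0.4,0]
    - [0,0,-0.8,0]
    - [0,0,-1.3,0]
    - [0,0,-1.9,0]
    - [0,0,-2.5,0]
    - [0,0,-3.1,0]
    - [0,0,-3.6,0]

```text
clock: 11.53
position: [0.5085, -0.1015, 0.138]
ee_rot: [0.0, 0.996, 0.086, 0.001]
contact_force: [-0.5, -0.6, -1.9]
width: 0.0126
gripper_force: 49.1
```

```bash
python3 h.py 480.6 324.7 110 72.9; python3 - <<'E'
from h import *
im,d=eyes.get_image("side"); cv2.imwrite("pics/k1.png",im[100:450,150:450,::-1])
E
```

```text
move [  1.81 -16.99   1.11] turn -10.51 | pos [ 508.5 -101.5  138. ] psi 9.8 tool z [ 0.001 -0.    -1.   ] t 11.53
```

View pics/k1.png

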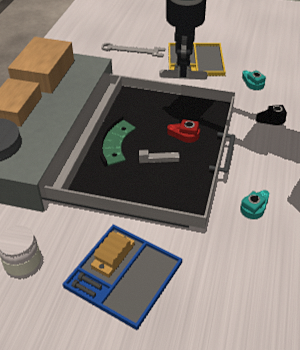

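The block sits flat in its blue pocket at crop (112,258). The key is held level at about crop (185,72).

Call:
drive_tool:
  rows:
    - [0.1,-0.5,0,-0.2]
    - [0.2,-1.5,0,-0.8]
    - [0.3,-2.7,0,-1.6]
    - [0.4,-3.9,0,-2.5]
    - [0.5,-5.1,0,-3.4]
    - [0.6,-6.3,0,-4.3]
    - [0.8,-7.5,0,-5.2]
    - [0.9,-8.7,0,-6.1]

```text
clock: 12.25
position: [0.4923, 0.1188, 0.1355]
ee_rot: [-0.0, 0.918, 0.397, -0.001]
contact_force: [0.7, 0.1, -1.2]
width: 0.0121
gripper_force: 49.2
```

```bash
python3 h.py 480.6 324.7 75 72.9
```

```text
move [ 5.68 -5.98  2.43] turn -4.36 | pos [492.3 118.8 135.5] psi 46.7 tool z [-0.001  0.    -1.   ] t 12.25
```

Call:
drive_tool:
  rows:
    - [1,-1,0,-0.9]
    - [2,-2.1,0,-1.7]
    - [3,-3.1,0,-2.5]
    - [3.9,-4.1,0,-3.3]
    - [4.7,-4.9,0.2,-4]
    - [5.3,-5.5,0.7,-4.3]
    - [5.65,-5.95,1.2,-4.3]
    - [5.65,-5.95,1.7,-4.3]

```text
clock: 12.92
position: [0.4815, 0.3245, 0.0922]
ee_rot: [-0.001, 0.807, 0.59, -0.0]
contact_force: [0.0, -0.4, -1.0]
width: 0.0123
gripper_force: 49.2
```

```bash
python3 h.py 480.6 324.7 33 72.9
```

```text
move [-0.01 -0.03  2.37] turn -0.09 | pos [481.5 324.5  92.2] psi 72.3 tool z [-0.001  0.001 -1.   ] t 12.92
```

Call:
drive_tool:
  rows:
    - [0,0,0.3,-0.1]
    - [0,0,0.8,-0.1]
    - [0,0,1.4,-0.1]
    - [0,0,1.9,-0.1]
    - [0,0,2.2,-0.1]
    - [0,0,2.35,-0.1]
    - [0,0,2.38,-0.1]
    - [0,0,2.38,-0.1]

```text
clock: 13.58
position: [0.4831, 0.3212, 0.0343]
ee_rot: [0.0, 0.805, 0.593, -0.0]
contact_force: [0.7, 0.5, -2.1]
width: 0.0124
gripper_force: 49.2
```

Call:
drive_tool:
  rows:
    - [0,0,0.02,0]
    - [0,0,0.04,0]
    - [0,0,0.06,0]
    - [0,0,0.06,0]
    - [0,0,0.06,0]
    - [0,0,0.06,0]
    - [0,0,0.06,0]
    - [0,0,0.06,0]

```text
clock: 14.25
position: [0.483, 0.3215, 0.0328]
ee_rot: [0.0, 0.805, 0.594, -0.0]
contact_force: [0.4, -0.4, -2.2]
width: 0.0123
gripper_force: 49.2
```

Call:
drive_tool:
  rows:
    - [0,0,0.02,0]
    - [0,0,0.04,0]
    - [0,0,0.05,0]
    - [0,0,0.06,0]
    - [0,0,0.07,0]
    - [0,0,0.08,0]
    - [0,0,0.08,0]
    - [0,0,0.08,0]

```text
clock: 14.92
position: [0.483, 0.3215, 0.0309]
ee_rot: [0.0, 0.805, 0.594, 0.0]
contact_force: [-0.4, -0.6, 0.7]
width: 0.0121
gripper_force: 49.4
```

Call:
drive_tool:
  rows:
    - [0,0,0,0]
    - [0,0,0,0]
    - [0,0,0,0]
    - [0,0,0,0]
    - [0,0,-0.3,0]
    - [0,0,-1,0]
    - [0,0,-2.1,0]
    - [0,0,-3.4,0]
  grip: 22

```text
clock: 15.58
position: [0.4818, 0.3209, 0.1156]
ee_rot: [-0.0, 0.805, 0.594, -0.002]
contact_force: [0.5, 0.6, 0.5]
width: 0.0221
gripper_force: 0.0
```

```bash
python3 h.py 476 -23.9 130 0.3
```

```text
move [-13.25   3.85  -0.55] turn 12.09 | pos [481.8 320.9 115.6] psi 72.8 tool z [-0.004 -0.002 -1.   ] t 15.58
```

Call:
drive_tool:
  rows:
    - [-0.4,0.1,-0.3,0.5]
    - [-1.2,0.4,-0.6,1.4]
    - [-2.2,0.7,-0.6,2.4]
    - [-3.2,1,-0.6,3.4]
    - [-4.2,1.3,-0.6,4.4]
    - [-5.2,1.6,-0.6,5.4]
    - [-6.2,1.9,-0.6,6.4]
    - [-7.2,2.2,-0.6,7.4]
  grip: 50

```text
clock: 16.25
position: [0.4823, 0.1321, 0.1315]
ee_rot: [0.0, 0.97, 0.243, 0.0]
contact_force: [0.4, -0.2, -0.7]
width: 0.0496
gripper_force: 0.0
```

```bash
python3 h.py 476 -23.9 90 0.3
```

```text
move [-3.17  5.38  1.66] turn 4.64 | pos [482.3 132.1 131.5] psi 28.1 tool z [ 0.001 -0.    -1.   ] t 16.25
```

Call:
drive_tool:
  rows:
    - [-0.6,1,0,1]
    - [-1.2,2.1,0,2]
    - [-1.8,3.1,0,3]
    - [-2.4,4.1,0.2,4]
    - [-2.9,4.9,0.6,4.6]
    - [-3.17,5.38,1,4.64]
    - [-3.17,5.38,1.4,4.64]
    - [-3.17,5.38,1.6,4.64]

```text
clock: 16.92
position: [0.4763, -0.0237, 0.0904]
ee_rot: [-0.0, 1.0, 0.004, -0.0]
contact_force: [0.4, -0.2, -0.0]
width: 0.05
gripper_force: 0.0
```

```bash
python3 h.py 476 -23.9 59 0.3
```

```text
move [-0.01  0.01  1.26] turn 0.03 | pos [476.3 -23.7  90.4] psi 0.5 tool z [-0.001  0.    -1.   ] t 16.92
```

Call:
drive_tool:
  rows:
    - [0,0,0.2,0.03]
    - [0,0,0.5,0.03]
    - [0,0,0.9,0.03]
    - [0,0,1.1,0.03]
    - [0,0,1.2,0.03]
    - [0,0,1.26,0.03]
    - [0,0,1.26,0.03]
    - [0,0,1.26,0.03]

```text
clock: 17.58
position: [0.477, -0.0226, 0.0596]
ee_rot: [0.0, 1.0, 0.004, 0.0]
contact_force: [-0.1, 0.4, 0.3]
width: 0.0497
gripper_force: 0.0
```

Call:
drive_tool:
  rows:
    - [0,0,0,0]
    - [0,0,0,0]
    - [0,0,0,0]
    - [0,0,0,0]
    - [0,0,0,0]
    - [0,0,0,0]
    - [0,0,0,0]
    - [0,0,0,0]
  grip: 15
  newtons: 60

```text
clock: 18.25
position: [0.4771, -0.0229, 0.06]
ee_rot: [0.0, 1.0, 0.004, 0.001]
contact_force: [-1.6, -1.1, 5.5]
width: 0.0281
gripper_force: 60.1
```

Call:
drive_tool:
  rows:
    - [0,0,-0.1,0]
    - [0,0,-0.4,0]
    - [0,0,-0.8,0]
    - [0,0,-1.3,0]
    - [0,0,-1.9,0]
    - [0,0,-2.5,0]
    - [0,0,-3,0]
    - [0,0,-3.3,0]

```text
clock: 18.92
position: [0.477, -0.0227, 0.1431]
ee_rot: [0.0, 1.0, 0.003, 0.001]
contact_force: [0.5, 0.3, -3.2]
width: 0.0287
gripper_force: 59.6
```

```bash
python3 h.py 561.2 -354.2 140 104.2
```

```text
move [ 3.28 13.28  0.13] turn -17.3 | pos [477.  -22.7 143.1] psi 0.4 tool z [ 0.001 -0.    -1.   ] t 18.92
```

Call:
drive_tool:
  rows:
    - [0.1,0.4,0,-0.6]
    - [0.3,1.2,0,-1.6]
    - [0.5,2.1,0,-2.7]
    - [0.7,3,0,-3.8]
    - [0.9,3.9,0,-4.9]
    - [1.2,4.8,0,-6]
    - [1.4,5.7,0,-7.1]
    - [1.6,6.6,0,-8.2]

```text
clock: 19.58
position: [0.5176, -0.1883, 0.1413]
ee_rot: [-0.001, 0.907, 0.422, -0.0]
contact_force: [0.8, 0.4, -2.5]
width: 0.0282
gripper_force: 59.7
```

```bash
python3 h.py 561.2 -354.2 110 104.2
```

```text
move [-3.95  5.61  1.25] turn -9.05 | pos [ 517.6 -188.3  141.3] psi 49.9 tool z [-0.001  0.001 -1.   ] t 19.58
```

Call:
drive_tool:
  rows:
    - [-0.6,0.8,0,-1.1]
    - [-1.2,1.7,0,-2.2]
    - [-1.8,2.5,0,-3.3]
    - [-2.4,3.4,0.2,-4.4]
    - [-3,4.2,0.5,-5.5]
    - [-3.5,5,0.8,-6.6]
    - [-3.8,5.4,1.1,-7.7]
    - [-3.95,5.6,1.2,-8.7]

```text
clock: 20.25
position: [0.56, -0.3552, 0.1096]
ee_rot: [-0.001, 0.629, 0.777, -0.0]
contact_force: [-1.1, -0.1, -3.1]
width: 0.0286
gripper_force: 59.7
```

```bash
python3 h.py 561.2 -354.2 46 104.2
```

```text
move [0.03 0.06 2.54] turn -0.36 | pos [ 560.  -355.2  109.6] psi 102.0 tool z [-0.002  0.001 -1.   ] t 20.25
```

Call:
drive_tool:
  rows:
    - [0,0,0.2,-0.2]
    - [0,0,0.6,-0.3]
    - [0,0,1.2,-0.3]
    - [0,0,1.8,-0.3]
    - [0,0,2.2,-0.3]
    - [0,0,2.45,-0.3]
    - [0,0,2.5,-0.3]
    - [0,0,2.5,-0.3]

```text
clock: 20.92
position: [0.5604, -0.3529, 0.0489]
ee_rot: [-0.0, 0.618, 0.786, 0.0]
contact_force: [-0.0, -1.3, -1.7]
width: 0.0284
gripper_force: 59.7
```

```bash
python3 h.py 561.2 -354.2 44 104.2;  python3 - <<'E'
from h import *
im,d=eyes.get_image("top"); cv2.imwrite("pics/p3.png",cv2.resize(im[180:300,420:545],None,fx=4,fy=4)[:,:,::-1])
E
```

```text
move [-0.06  0.02  0.2 ] turn -0.1 | pos [ 560.4 -352.9   48.9] psi 103.6 tool z [-0.001  0.    -1.   ] t 20.92
```

View pics/p3.png

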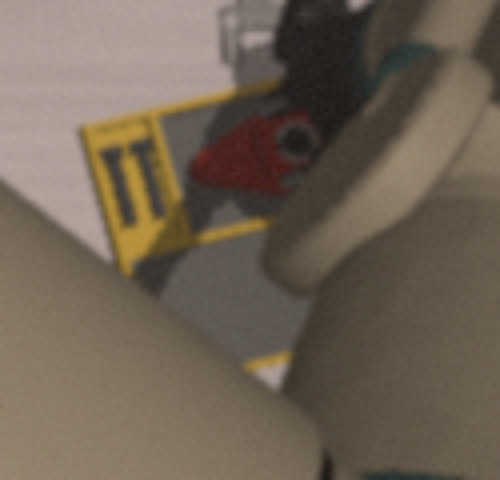

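The cam hangs over the right-hand yellow pocket, with its nose at crop (200,165) towards the bolts at (135,180). The wrench end is at (248,55), clear of the fingers.

Call:
drive_tool:
  rows:
    - [-0.05,0,0.04,-0.1]
    - [-0.05,0,0.08,-0.1]
    - [-0.05,0,0.12,-0.1]
    - [-0.05,0,0.16,-0.1]
    - [-0.05,0,0.18,-0.1]
    - [-0.05,0,0.18,-0.1]
    - [-0.05,0,0.18,-0.1]
    - [-0.05,0,0.18,-0.1]

```text
clock: 21.63
position: [0.5608, -0.3546, 0.0449]
ee_rot: [0.0, 0.614, 0.789, -0.0]
contact_force: [-0.1, -0.1, -3.6]
width: 0.0284
gripper_force: 59.7
```

Call:
drive_tool:
  rows:
    - [0,0,0.02,0]
    - [0,0,0.03,0]
    - [0,0,0.04,0]
    - [0,0,0.04,0]
    - [0,0,0.04,0]
    - [0,0,0.04,0]
    - [0,0,0.04,0]
    - [0,0,0.04,0]

```text
clock: 22.3
position: [0.5608, -0.3546, 0.0441]
ee_rot: [0.0, 0.614, 0.789, -0.0]
contact_force: [-1.6, -0.1, -0.4]
width: 0.0283
gripper_force: 60.1
```

Call:
drive_tool:
  rows:
    - [0,0,0.02,0]
    - [0,0,0.02,0]
    - [0,0,0.02,0]
    - [0,0,0.02,0]
    - [0,0,0.02,0]
    - [0,0,0.02,0]
    - [0,0,0.02,0]
    - [0,0,0.02,0]

```text
clock: 22.97
position: [0.5608, -0.3546, 0.044]
ee_rot: [0.0, 0.614, 0.789, -0.0]
contact_force: [-3.1, 0.3, 5.4]
width: 0.0285
gripper_force: 60.6
```

Call:
drive_tool:
  rows:
    - [0,0,0,0]
    - [0,0,0,0]
    - [0,0,0,0]
    - [0,0,0,0]
    - [0,0,-0.3,0]
    - [0,0,-1,0]
    - [0,0,-2.1,0]
    - [0,0,-3.4,0]
  grip: 40

```text
clock: 23.63
position: [0.5598, -0.3538, 0.1277]
ee_rot: [-0.002, 0.614, 0.789, -0.0]
contact_force: [0.1, -0.3, -0.2]
width: 0.0399
gripper_force: 0.0
```

```bash
python3 h.py 519 61.7 135 17.5
```

```text
move [16.51  2.49 -0.25] turn 14.45 | pos [ 559.8 -353.8  127.7] psi 104.2 tool z [-0.003  0.003 -1.   ] t 23.63
```

Call:
drive_tool:
  rows:
    - [0.5,0.1,-0.3,0.5]
    - [1.5,0.2,-0.3,1.5]
    - [2.7,0.4,-0.3,2.5]
    - [3.9,0.6,-0.3,3.5]
    - [5.1,0.8,-0.3,4.5]
    - [6.3,1,-0.3,5.5]
    - [7.5,1.1,-0.3,6.5]
    - [8.7,1.3,-0.3,7.5]
  grip: 34

```text
clock: 24.3
position: [0.5384, -0.1344, 0.1364]
ee_rot: [0.0, 0.871, 0.492, 0.0]
contact_force: [0.6, 0.2, -0.1]
width: 0.0342
gripper_force: 0.0
```

```bash
python3 h.py 516.2 60.8 80 17.5
```

```text
move [ 6.23 -4.8   2.25] turn 6.9 | pos [ 538.4 -134.4  136.4] psi 58.9 tool z [ 0. -0. -1.] t 24.3
```

Call:
drive_tool:
  rows:
    - [1,-0.8,0,1]
    - [2,-1.6,0,2]
    - [3,-2.4,0,3]
    - [4,-3.2,0.2,4]
    - [5,-3.9,0.6,5]
    - [5.8,-4.5,1,6]
    - [6.2,-4.8,1.5,6.8]
    - [6.2,-4.8,2,6.9]

```text
clock: 24.97
position: [0.515, 0.0616, 0.0861]
ee_rot: [-0.0, 0.988, 0.155, 0.001]
contact_force: [-1.1, -0.4, -0.4]
width: 0.034
gripper_force: 0.0
```

```bash
python3 h.py 516.2 60.8 46 17.5; python3 - <<'E'
from h import *
im,d=eyes.get_image("side"); cv2.imwrite("pics/p4.png",cv2.resize(im[130:440,200:400],None,fx=1.9,fy=1.9)[:,:,::-1])
E
```

```text
move [0.03 0.05 1.61] turn 0.05 | pos [515.   61.6  86.1] psi 17.8 tool z [ 0.001  0.001 -1.   ] t 24.97
```

View pics/p4.png

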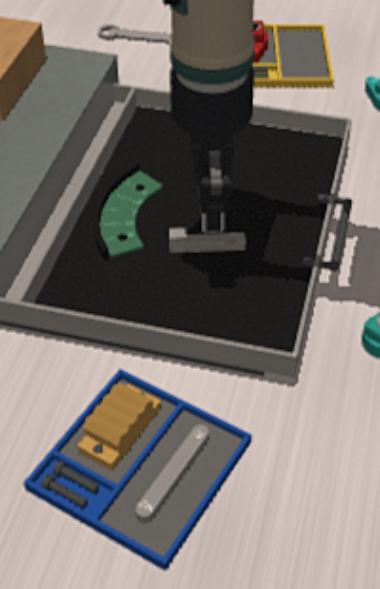

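The blue kit is complete: block at crop (118,420), key flat in the long pocket at (172,470). The gripper is centred over the gib key at (207,240).

Call:
drive_tool:
  rows:
    - [0.03,0.03,0.3,0.05]
    - [0.03,0.03,0.7,0.05]
    - [0.03,0.03,1.1,0.05]
    - [0.03,0.03,1.4,0.05]
    - [0.03,0.03,1.55,0.05]
    - [0.03,0.03,1.6,0.05]
    - [0.03,0.03,1.6,0.05]
    - [0.03,0.03,1.6,0.05]

```text
clock: 25.68
position: [0.5164, 0.0582, 0.0459]
ee_rot: [0.0, 0.988, 0.152, 0.0]
contact_force: [0.2, 0.2, 0.5]
width: 0.0342
gripper_force: 0.0
```

Call:
drive_tool:
  rows:
    - [0,0,0,0]
    - [0,0,0,0]
    - [0,0,0,0]
    - [0,0,0,0]
    - [0,0,0,0]
    - [0,0,0,0]
    - [0,0,0,0]
    - [0,0,0,0]
  grip: 5
  newtons: 50

```text
clock: 26.35
position: [0.5165, 0.0584, 0.0464]
ee_rot: [0.0, 0.988, 0.152, 0.001]
contact_force: [-0.8, -1.3, 6.8]
width: 0.0122
gripper_force: 50.0
```

Call:
drive_tool:
  rows:
    - [0,0,-0.1,0]
    - [0,0,-0.4,0]
    - [0,0,-0.8,0]
    - [0,0,-1.3,0]
    - [0,0,-1.9,0]
    - [0,0,-2.5,0]
    - [0,0,-3.1,0]
    - [0,0,-3.6,0]

```text
clock: 27.02
position: [0.5164, 0.0584, 0.1376]
ee_rot: [0.0, 0.988, 0.152, 0.001]
contact_force: [0.5, 0.7, -1.0]
width: 0.0121
gripper_force: 49.2
```

```bash
python3 h.py 489.2 -346.6 135 104.2
```

```text
move [-5.91 15.12  0.1 ] turn -14.45 | pos [516.4  58.4 137.6] psi 17.5 tool z [ 0.001 -0.    -1.   ] t 27.02
```

Call:
drive_tool:
  rows:
    - [-0.2,0.5,0,-0.5]
    - [-0.6,1.5,0,-1.4]
    - [-1,2.6,0,-2.4]
    - [-1.4,3.7,0,-3.4]
    - [-1.9,4.8,0,-4.4]
    - [-2.3,5.9,0,-5.4]
    - [-2.7,7,0,-6.4]
    - [-3.2,8.1,0,-7.4]

```text
clock: 27.68
position: [0.5009, -0.1602, 0.1366]
ee_rot: [0.001, 0.856, 0.517, 0.0]
contact_force: [0.2, -1.2, -2.4]
width: 0.0119
gripper_force: 49.2
```

```bash
python3 h.py 489.2 -346.6 95 104.2
```

```text
move [-6.81  3.06  1.67] turn -7.0 | pos [ 500.9 -160.2  136.6] psi 62.2 tool z [ 0.001 -0.    -1.   ] t 27.68
```

Call:
drive_tool:
  rows:
    - [-1.1,0.5,0,-1]
    - [-2.2,1,0,-2]
    - [-3.3,1.5,0,-3]
    - [-4.4,2,0,-4]
    - [-5.5,2.5,0.2,-5]
    - [-6.3,2.8,0.6,-6]
    - [-6.75,3.05,1,-6.8]
    - [-6.8,3.05,1.4,-6.95]

```text
clock: 28.35
position: [0.4883, -0.3481, 0.1011]
ee_rot: [0.002, 0.619, 0.786, -0.001]
contact_force: [0.3, 0.6, -1.0]
width: 0.0119
gripper_force: 49.2
```

```bash
python3 h.py 489.2 -346.6 32.5 104.2
```

```text
move [0.06 0.05 2.75] turn -0.11 | pos [ 488.3 -348.1  101.1] psi 103.6 tool z [ 0.002 -0.003 -1.   ] t 28.35
```

Call:
drive_tool:
  rows:
    - [0,0.03,0.3,-0.1]
    - [0,0.03,0.8,-0.1]
    - [0,0.03,1.4,-0.1]
    - [0,0.03,2,-0.1]
    - [0,0.03,2.4,-0.1]
    - [0,0.03,2.6,-0.1]
    - [0,0.03,2.7,-0.1]
    - [0,0.03,2.7,-0.1]

```text
clock: 29.02
position: [0.4888, -0.3439, 0.0332]
ee_rot: [-0.0, 0.614, 0.789, 0.0]
contact_force: [0.0, -0.1, -0.4]
width: 0.0122
gripper_force: 49.2
```

Call:
drive_tool:
  rows:
    - [0,0,0.02,0]
    - [0,0,0.04,0]
    - [0,0,0.05,0]
    - [0,0,0.06,0]
    - [0,0,0.06,0]
    - [0,0,0.06,0]
    - [0,0,0.06,0]
    - [0,0,0.06,0]

```text
clock: 29.68
position: [0.4887, -0.3446, 0.0318]
ee_rot: [0.0, 0.614, 0.789, -0.0]
contact_force: [0.3, 0.4, -1.3]
width: 0.0119
gripper_force: 49.2
```

Call:
drive_tool:
  rows:
    - [0,0,0.02,0]
    - [0,0,0.03,0]
    - [0,0,0.04,0]
    - [0,0,0.05,0]
    - [0,0,0.06,0]
    - [0,0,0.06,0]
    - [0,0,0.06,0]
    - [0,0,0.06,0]

```text
clock: 30.35
position: [0.4887, -0.3445, 0.0304]
ee_rot: [0.0, 0.614, 0.789, -0.0]
contact_force: [-0.5, -0.0, 1.4]
width: 0.012
gripper_force: 49.5
```

Call:
drive_tool:
  rows:
    - [0,0,0,0]
    - [0,0,0,0]
    - [0,0,0,0]
    - [0,0,0,0]
    - [0,0,-0.3,0]
    - [0,0,-1,0]
    - [0,0,-2.1,0]
    - [0,0,-3.4,0]
  grip: 22

```text
clock: 31.02
position: [0.4876, -0.3437, 0.1151]
ee_rot: [-0.002, 0.614, 0.789, 0.0]
contact_force: [0.8, -0.3, 0.1]
width: 0.0221
gripper_force: 0.0
```

Call:
drive_tool:
  rows:
    - [0,0,-0.6,0]
    - [-0.5,-0.5,-1.2,0]
    - [-0.5,-1.3,-1.8,0]
    - [-0.5,-2.3,-2.4,0]
    - [-0.5,-3.3,-3,0]
    - [-0.5,-4.3,-3.4,0]
    - [-0.5,-5,-3.6,0]
    - [-0.5,-5,-3.6,0]

```text
clock: 31.68
position: [0.368, -0.3884, 0.2075]
ee_rot: [0.001, 0.615, 0.788, -0.001]
contact_force: [0.2, -0.8, -0.2]
width: 0.0221
gripper_force: 0.0
```

```bash
python3 h.py 489 -346 200 104; python3 - <<'E'
from h import *
a,d=eyes.get_image("top"); np.savez("pics/end.npz",im=a,d=d); b,_=eyes.get_image("side")
A=a[100:300,100:530]; B=cv2.resize(b[120:200,240:410],None,fx=430/170,fy=430/170)
cv2.imwrite("pics/end.png",cv2.resize(np.vstack([A,B]),None,fx=1.45,fy=1.45,interpolation=cv2.INTER_CUBIC)[:,:,::-1])
E
```

```text
move [0.47 5.11 0.3 ] turn 0.01 | pos [ 368.  -388.4  207.5] psi 104.1 tool z [ 0.    -0.003 -1.   ] t 31.68
```

View pics/end.png

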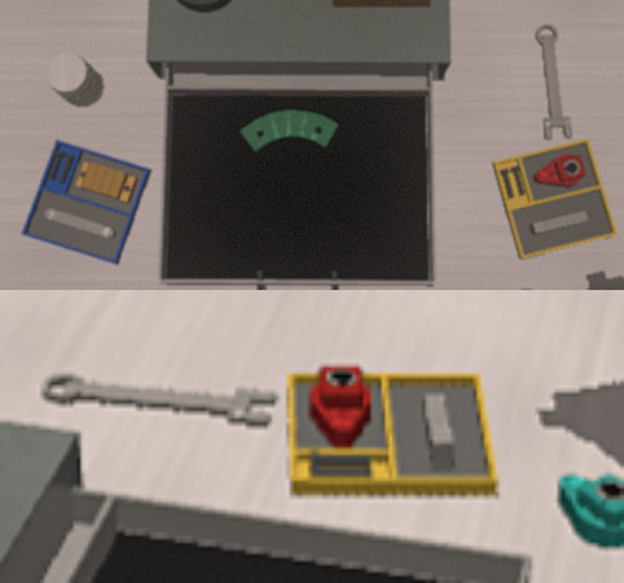

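All four parts lie flat in their pockets, and the guard, tin and wrench have not moved. The cam at (560,170) sits close to the right-hand wall, so I'll check its clearances in numbers.

```bash
python3 - <<'E'
from h import *
f=np.load("pics/end.npz"); im,d=f["im"],f["d"]; c=eyes.camera_info("top"); X=cloud(c,d); hsv=cv2.cvtColor(im,cv2.COLOR_RGB2HSV); v,u=np.mgrid[:480,:640]
def loc(P,o,a):
    a=np.radians(a); q=P[:,:2]*1000-o; return q@np.array([[np.cos(a),-np.sin(a)],[np.sin(a),np.cos(a)]])
Y=(u>430)&(u<535)&(v>185)&(v<290); H,S,V=hsv[...,0],hsv[...,1],hsv[...,2]
B=(u>105)&(u<215)&(v>185)&(v<295)
m=Y&(H>=18)&(H<=32)&(S>110); r=rect(ray(c,np.c_[u[m],v[m]],.012)); print("yellow",r); o=(r[:2],14.2)
m=Y&((H<8)|(H>170))&(S>120); p=loc(ray(c,np.c_[u[m],v[m]],.020),*o); print("cam@z20",p.min(0).round(1),p.max(0).round(1))
q=X[m]; q=q[(q[:,2]>.012)&(q[:,2]<.024)]; q=loc(q,*o); print("cam plate cloud",np.percentile(q,[2,98],axis=0).round(1))
q=X[m]; q=loc(q[q[:,2]>.028],*o); print("boss cloud",np.percentile(q,[2,98],axis=0).round(1),"-> boss y expected origin offset")
b=np.array([513.1,314.7]); m=B&(X[...,2]>.024); p=loc(X[m],b,-17.1); print("block body",np.percentile(p,[2,98],axis=0).round(1))
for n,o,a,M in(("gib",r[:2],14.2,Y),("plain",b,-17.1,B)):
    P=loc(X.reshape(-1,3),o,a).reshape(480,640,2); m=M&(X[...,2]>.0095)&(abs(P[...,0]+34)<28)&(abs(P[...,1])<61); print(n,np.percentile(P[m],[1,99],axis=0).round(1),np.median(X[m][:,2]))
E
```

```text
yellow [ 521.4 -335.6  139.   138.9  -75.7]
cam@z20 [ 11.  -48.8] [54.1 20.5]
cam plate cloud [[ 12.9 -35.7]
 [ 53.   17.6]]
boss cloud [[ 18.1 -42.8]
 [ 47.3  -8.3]] -> boss y expected origin offset
block body [[ -67.3 -350.5]
 [ 111.8    5.2]]
gib [[-41.5 -38.6]
 [-23.8  43.9]] 0.01684789189154032
plain [[-38.5 -51.2]
 [-24.6  46. ]] 0.01616626220421364
```

```bash
python3 -c "
from rig import order; print(order.sign_off())"
```

```text
the job is handed in; nothing more can be done
None
```

Both kits are made up and the job is handed in at about 32 s of the 99 s allowed: block and long key in the blue tray, red cam and gib key in the yellow one. Each part lies flat in its pocket, and the guard, tin and wrench are where they were. I measured the clearances for the cam and both keys; the block's check gave no usable numbers, so I judged it from the pictures.

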